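# Build up the shooter's square shaft: spacer, thrust washer, flanged bushing

## Robot

A 7-joint arm with a two-finger parallel gripper is mounted at the origin on the work surface. World frame = base frame: x ahead of the robot, y to its left, z up, the work surface at z = 0. Lengths are in m, angles in rad, forces in N, time in s.
With the tool pointing down it reaches from about 0.425 to 0.925 m from the base axis. Payload 6.8 kg.
Tool frame: the origin (TCP) lies on the front face of the gripper's body, between the roots of the fingers; the fingertips stand 73 mm ahead of it and the grasp point (between the pads) lies 54 mm ahead of it (env.nose_length is the distance from the TCP to the fingertips, in m); z points along the fingers, y is the line along which they close (so a half turn about z gives the same grasp; the last joint's range is limited). The gripper opens to 85 mm and grips with 20 to 120 N. Pads are 22 mm wide; open, the fingers measure 114 mm over their backs; the gripper's body (76 mm by 85 mm) begins 54 mm behind the grasp point. The pads swing forward as they close: fully open they stand 13 mm farther back than shut.
Start: joints at [-1.378, 0.477, 0.022, 1.555, -0.011, 1.109, -0.083], TCP at [0.2, 0.645, 0.304] pointing down, gripper open.
Joint ranges: [-2.96, 2.96], [-0.34, 2.1], [-1.41, 1.46], [0.24, 2.44], [-1.37, 4.51], [0.17, 1.92], [-2.96, 2.96]. Speed limits (rad/s): [2.39, 2.39, 3.14, 3.14, 3.14, 3.14, 3.14].

## Interface

Orientations are given as a unit quaternion [w, x, y, z].
In Python, from cell import env, kin, camera, calibration, job gives the robot as it stands. The module is installed in compiled form; this text tells all that it offers. Calls block until the motion is done:
- env.reach(position, orientation): joint-space move of the TCP to a pose.
- env.movel(position, velocity=0.15, rot=None, stop_force=None): straight line of the TCP; rot=None keeps the orientation; velocity is the mean speed in m/s. With stop_force (N) it stops when the force on the tool has changed by that much, and returns True; else False.
- env.goto_joints(angles): joint-space move.
- env.grip(opening, f_grip=None): finger opening in m; f_grip is the grip in N (None keeps the last); returns when the fingers have stopped.
- env.dwell(seconds).
- kin.inverse_kinematics(position, orientation): joint angles nearest the present ones, or None.
- env.get_state(): the state.
- camera(name): name is "side" or "top"; returns (picture, depth): 384x512x3 uint8, blue, green, red; 384x512 float32, m along the optical axis (not along the pixel's ray), 0 where there is no reading.
- calibration(name): a dict with "fx", "fy", "cx", "cy" (pixels), "rvec" (rotation vector, rad) and "tvec" (3), from world to camera coordinates, as OpenCV has them. Camera axes: x right, y down, z forward; pixel columns grow to the right and rows downward; lengths in m; the calibration is good to about 2 mm. A picture is of the moment at which its call begins. calibration takes no time and is no camera call.
A pose or a line that the arm cannot do raises env.PlanningError and nothing moves.
- job.job_done(): hands the job in; it is judged then, once.
The state is a dict: "time": time; "qpos": joint angles; "joint_velocities": joint speeds; "joint_torque": joint torques, N m; "tcp_pos": TCP position; "orientation": TCP orientation; "force": force on the tool from outside, world axes, zero at the start; "torque": the same for the moment, N m; "opening": finger opening in m; "gripper_force": force on a finger pad.
Only numpy, scipy, OpenCV 4.12 (cv2) and the standard library are available. Lean on these libraries where they do the work, as an engineer would, in place of code of your own. Each camera call takes 0.05 s, during which the arm holds its last target. There are 200 camera calls.

## Task

Stack the loose parts onto the upright square shaft above the shooter module's green wheel, in this order: the blue spacer, then the white thrust washer, then the brass bushing with its flange down, each slid fully home on the one beneath, and leave them there. The spacer and the bushing have square bores that go on only when their flats meet the shaft's, so rest each lightly on the shaft's end and turn it until it drops on; never force it: what presses or wedges on the module must stay below 60 N in all. Leave the dark clamp collar and everything else on the table where it is.

Things in the scene. Friction and masses are not known exactly. Their poses are not given: they have to be found in the camera images.
- module: Shooter module, fixed: aluminium tubes carry a clear plate 220 x 180 mm, top 92 mm above the table, motor below; above its centre a green wheel 102 mm across and an upright steel square shaft. A black box on the plate reaches 113 mm. Origin on the table, on the shaft's axis; z up, x along the 220 mm side. Its yaw does not tell the shaft's angle: wheel and shaft stand at any angle and turn stiffly (0.3 N m).
- seat (a point): Centre of the flat top of the wheel's hub (black, 35 mm across) on the shaft's axis, 124 mm above the table: the spacer's underside comes to rest here. The green tyre's top is 2 mm lower.
- shaft_end (a point): Centre of the shaft's upper end, on the axis, 52 mm above the seat. Square, 12.7 mm across flats, 18 mm across corners; the last 3 mm are bevelled to 12.8 mm across corners. A square bore turned more than about 5 degrees from the shaft's flats hangs up on the bevel, its underside 2 to 4 mm below the end; within that it slides down. A push of 5 N is enough; wedged corners press several times harder than the push.
- spacer: Blue round spacer standing on end, 28 mm diameter, 25 mm tall, square bore 13.8 mm across flats right through, mouths bevelled 1.2 mm. Origin: centre of its underside; z up along the bore; x points at a flat of the bore, which repeats every 90 degrees. Home: origin at seat.
- washer: White plastic thrust washer lying flat, 34 mm outside diameter, 6 mm thick, round bore 20 mm, bevelled mouths. Origin: centre of its underside; z up along the bore. When home its origin is 25 mm above seat, on the spacer.
- bushing: Brass flanged bushing, standing flange down: flange 34 mm diameter, 5 mm thick, above it a barrel 26 mm diameter, 11 mm tall (16 mm in all); square bore 13.8 mm across flats right through, lower mouth bevelled 1.2 mm. Origin: centre of the flange's underside; z up from flange to barrel; x points at a flat of the bore. Home: origin 31 mm above seat; the shaft then stands 5 mm proud of it.
- mat: Dark rubber mat 220 x 220 x 3 mm, fixed, on which the spacer, washer, bushing and collar stand. Origin: centre of its underside, on the table.
- collar: Dark steel clamp collar, 30 mm diameter, 11 mm tall, on the mat among the parts; not used. Origin: centre of its underside. Leave it alone.
- phone: Black phone lying flat, 74 x 150 x 8 mm (long side along y). Origin: centre of its underside. Bystander.
- screwdriver: Red-handled screwdriver, 200 mm long, lying along its x. Bystander.
- wrench: Steel wrench, 180 mm long, lying along its x. Bystander.
- tape: Roll of yellow tape lying flat, 66 mm diameter, 19 mm tall. Origin: centre of its underside. Bystander.
- spare_wheel: Spare green wheel lying flat, 102 mm diameter, 25 mm tall. Origin: centre of its underside. Bystander.

How it is judged:
By the outcome, as a careful person would: the job done as asked, in the order asked, and still so for the second after the job is handed in, with the robot touching nothing.
It also fails if it takes over 72 s, if anything falls off the work surface, if the arm or the gripper's body presses on something with over 40 N, if the wrist force passes 120 N, or if a joint passes its speed limit or range.

## Working session

There is one attempt and no reset: what is moved stays moved. The work goes in short steps, each a Python script; the robot and the scene stay as the last script left them, time stands still between calls to the robot, and variables do not carry over. Pictures are saved under pics/ and viewed, at most 10 in all, crops included, and the job is handed in when it is done.

```bash
mkdir -p pics
python3 - <<'E'
from cell import env,camera,calibration
import cv2,numpy as np
for n in("side","top"):
    p,d=camera(n);cv2.imwrite(f"pics/{n}0.png",p);np.save(f"{n}0.npy",d)
    c=calibration(n);R=cv2.Rodrigues(np.array(c["rvec"]))[0];print(n,c,"pos",-R.T@np.array(c["tvec"]).ravel())
s=env.get_state();print(s["time"],s["orientation"],env.nose_length,s["force"])
E
```

```text
side {'fx': 471.6527384906071, 'fy': 471.6527384906071, 'cx': 249.72880343055112, 'cy': 192.20497643929323, 'rvec': array([ 0.46967403, -2.74059183,  1.16870319]), 'tvec': array([0.56503826, 0.23694275, 1.31469377])} pos [0.28115053 0.92852603 1.07825026]
top {'fx': 402.85963960107574, 'fy': 402.85963960107574, 'cx': 258.5791421074058, 'cy': 188.7898202861342, 'rvec': array([ 2.18203042, -2.14527524,  0.11515931]), 'tvec': array([-0.02099682,  0.61955425,  1.45020272])} pos [ 0.45788555 -0.0163224   1.50912248]
0.1 [-6.28630103e-05  1.49854280e-01  9.88707753e-01 -8.18125852e-04] 0.0726 [ 0.38496331  0.42730411 -1.68944937]
```

View pics/top0.png

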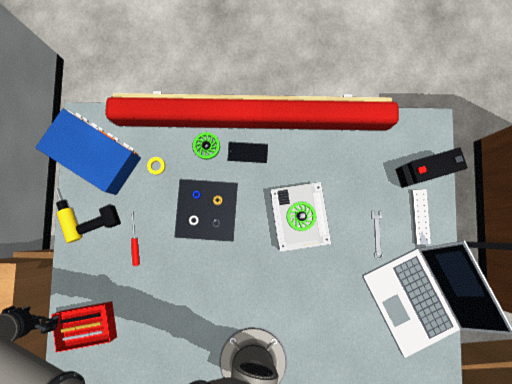

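View pics/side0.png

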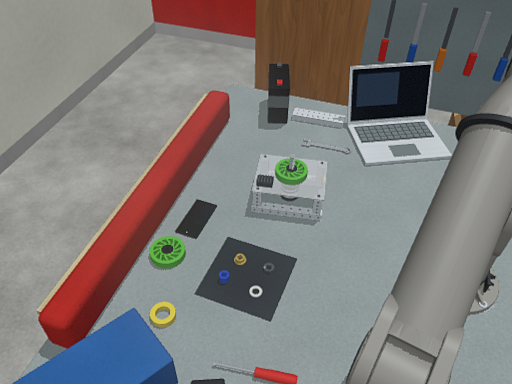

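The top view shows the mat at (207,210) with the spacer (197,195), bushing (217,200), washer (194,220) and collar (216,223), and the module's wheel at (301,216). The side view shows the spacer (224,276), bushing (240,259), washer (256,292), and the shaft tip near (292,160).

```bash
cat > v.py <<'E'
import cv2,numpy as np
from cell import calibration
def cam(n):
    c=calibration(n);R=cv2.Rodrigues(np.array(c["rvec"]))[0];t=np.array(c["tvec"]).ravel()
    return c,R,t
def ray(n,u,v,z):
    c,R,t=cam(n);d=R.T@np.array([(u-c["cx"])/c["fx"],(v-c["cy"])/c["fy"],1]);o=-R.T@t
    return o+d*(z-o[2])/d[2]
def proj(n,P):
    c,R,t=cam(n);q=R@np.array(P)+t;return np.array([c["cx"]+c["fx"]*q[0]/q[2],c["cy"]+c["fy"]*q[1]/q[2]])
def masks(p):
    h,s,v=cv2.split(cv2.cvtColor(p,cv2.COLOR_BGR2HSV))
    return dict(spacer=(h>105)&(h<130)&(s>130)&(v>50),bushing=(h>12)&(h<32)&(s>90)&(v>60),washer=(s<50)&(v>130),green=(h>45)&(h<75)&(s>120)&(v>60))
def blob(m,c,r):
    k=np.zeros(m.shape,np.uint8);cv2.circle(k,tuple(int(round(x)) for x in c),r,1,-1)
    ys,xs=np.nonzero(m&(k>0));return xs.mean(),ys.mean(),len(xs)
E
python3 - <<'E'
from v import *
G=dict(top=dict(spacer=(197,195),bushing=(217,200),washer=(194,220),green=(301,216)),side=dict(spacer=(224,276),bushing=(240,259),washer=(256,292),green=(292,171)))
Z=dict(spacer=.0155,bushing=.009,washer=.006,green=.115)
for n in G:
    p=cv2.imread(f"pics/{n}0.png");M=masks(p);d=np.load(f"{n}0.npy")
    for k,c in G[n].items():
        u,v,a=blob(M[k],c,26 if k=="green" else 11);print(n,k,round(u,2),round(v,2),a,ray(n,u,v,Z[k]).round(4))
a=cv2.imread("pics/top0.png")[176:256,170:340];b=cv2.imread("pics/side0.png")[145:215,240:340];e=cv2.imread("pics/side0.png")[235:305,190:290]
b=cv2.resize(np.hstack([b,e]),None,fx=4,fy=4,interpolation=0)
a=cv2.resize(a,(800,376) if 0 else (595,280),interpolation=0);a=cv2.copyMakeBorder(a,0,0,0,205,0)
cv2.imwrite("pics/crop0.png",np.vstack([a,b]))
E
```

```text
top spacer 196.03 194.13 60 [0.5979 0.2223 0.0155]
top bushing 217.36 199.77 73 [0.5787 0.1429 0.009 ]
top washer 193.37 219.8 59 [0.5027 0.2304 0.006 ]
top green 301.03 215.79 403 [ 0.5196 -0.1591  0.115 ]
side spacer 223.67 276.4 123 [0.597  0.2212 0.0155]
side bushing 239.69 259.02 107 [0.5781 0.1455 0.009 ]
side washer 255.08 291.03 88 [0.5025 0.2312 0.006 ]
side green 291.34 171.55 473 [ 0.5155 -0.1495  0.115 ]
```

View pics/crop0.png

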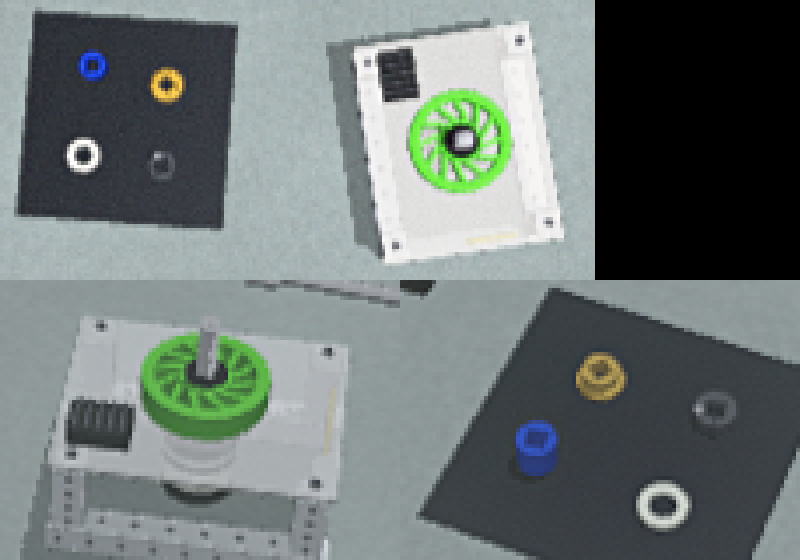

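The crops show the spacer standing on end, the bushing flange down, the washer flat, and the bare shaft in the hub (side tip about (292,155), top about (302,216)). The two views agree to within about 2 mm for each part. I'll measure the shaft axis next, then test the spacer approach.

Run:
```python
from v import *
for n,c0 in(("top",(302,216)),("side",(292,162))):
    p=cv2.imread(f"pics/{n}0.png");d=np.load(f"{n}0.npy");c,R,t=cam(n)
    v,u=np.mgrid[0:384,0:512];X=np.stack([(u-c["cx"])/c["fx"]*d,(v-c["cy"])/c["fy"]*d,d],-1)-t;W=X@R
    near=(np.hypot(u-c0[0],v-c0[1])<14)
    m=near&(W[...,2]>.13)&(W[...,2]<.19)&(d>0)
    print(n,m.sum());
    for z0,z1 in((.13,.145),(.145,.16),(.16,.172),(.172,.19)):
        k=m&(W[...,2]>z0)&(W[...,2]<z1)
        if k.sum():print(z0,k.sum(),W[k].mean(0).round(4),u[k].mean().round(2),v[k].mean().round(2))
    g=cv2.cvtColor(p,cv2.COLOR_BGR2GRAY)
    y,x=c0[1],c0[0]
    print(g[y-9:y+6,x-6:x+8])
    # wheel ellipse from green outer contour
    M=masks(p)["green"]&(np.hypot(u-c0[0],v-c0[1])<30)
    pts=cv2.convexHull(np.argwhere(M)[:,::-1].astype(np.float32));e=cv2.fitEllipse(pts);print(e, ray(n,*e[0],.122).round(4))
k=None
from cell import env;print(env.get_state()["tcp_pos"])
```

```text
top 23
0.13 2 [ 0.5176 -0.1577  0.1433] 301.5 216.0
0.145 5 [ 0.5167 -0.1542  0.1485] 300.6 216.2
0.172 16 [ 0.5212 -0.1576  0.1763] 302.5 214.5
[[197 215 230 206 147 152 201 232 186 137 192 165 130 145]
 [152 190 209 223 200 140 189 218 183 138 194 221 202 121]
 [158 160 172 205 186 124 170 206 168 127 194 232 225 148]
 [202 191 163 184 192 159 188 194 148 132 197 229 200 166]
 [200 186 189 130 123 100 120 114 146 155 206 219 166 183]
 [136 118 125  56  32  36  41  47  87 134 201 171 159 201]
 [115  65  32  15  65  99 139 156 120  87 190 155 179 216]
 [102  42  18  39 136 184 196 209 206  98 136 157 205 226]
 [ 78  28  15  58 151 208 214 226 228  86  81 182 224 229]
 [ 79  34  12  50 152 217 222 232 229  80  71 188 214 211]
 [125  56  26  64 168 194 203 198 175  53  78 185 197 209]
 [168  92  38  47 100 104 100  98  78  50 127 180 216 224]
 [144 158  82  35  32  28  33  31  43  96 173 200 220 229]
 [154 172 165 106  66  50  52  76 130 175 167 201 206 207]
 [164 189 141 162 178 170 173 181 189 186 162 180 164 183]]
((301.0314025878906, 215.86166381835938), (28.452529907226562, 29.014
[... 604 characters left out ...]
163 167]
 [142 141 142 134 123 120 117 136 156 147 148 171 168 181]
 [141 148 139 128 123 121 118 160 156 140 137 141 141 145]
 [104 136 128 115 121 121 116 159 141 108 107 126 138 140]
 [ 86  92 120 133 126 120 130 162 151 104  89  87 117 137]
 [115 108  96 120 124 118 161 166 161 117  94  93 134 143]
 [146 138 110 116 122 119 148 166 149 125  99 113 149 122]
 [114  99  55 116 124 119 129 164  99  90  98 139 147 101]
 [ 97  54  46 119 126 118 162 170  92  44  96 142 120  85]
 [ 81  53  50 122 128 120 165 141  75  51  61 128 110 107]]
((290.9538879394531, 170.92352294921875), (25.844738006591797, 32.3255615234375), 95.926513671875) [ 0.5157 -0.144   0.122 ]
[0.19991799 0.64428905 0.30301675]
```

```bash
cat > h.py <<'E'
from v import *
from cell import env,kin,camera,job
def Q(b): b=np.radians(b);return [0,np.cos(b),np.sin(b),0]   # tool down, finger line at (sin2b,-cos2b)
def st(): return env.get_state()
def turn(deg):
    q=np.array(st()["qpos"],float);q[6]+=np.radians(deg);env.goto_joints(q)
def log(s): x=st();print(s,round(x["time"],2),np.round(x["tcp_pos"],4),"F",np.round(x["force"],1),"op",round(x["opening"],4),"q7",round(x["qpos"][6],2))
E
python3 - <<'E'
from h import *
print(ray("top",302.2,215.6,.176).round(4),ray("side",292.1,155.5,.176).round(4))
for P in((.5975,.2218,.082),(.519,-.156,.25)):
    for b in(45,67,90,112,135):
        q=kin.inverse_kinematics(P,Q(b));print(P,b,None if q is None else np.round(q,2))
P=[.5975,.2218,.15]
env.reach(P,Q(90));log("above")
env.grip(.05,30);log("open50")
turn(5);log("turn5")
turn(-5);log("back")
env.movel(P,rot=Q(92));log("rot 4deg")
E
```

```text
[ 0.5175 -0.1567  0.176 ] [ 0.5183 -0.1524  0.176 ]
(0.5975, 0.2218, 0.082) 45 [-0.75  0.73  0.41  1.81 -0.43  0.69 -0.09]
(0.5975, 0.2218, 0.082) 67 [-0.65  0.7   0.27  1.81 -0.28  0.67  0.55]
(0.5975, 0.2218, 0.082) 90 [-0.54  0.69  0.12  1.8  -0.13  0.66  1.22]
(0.5975, 0.2218, 0.082) 112 [-0.39  0.68 -0.08  1.79  0.08  0.67  1.82]
(0.5975, 0.2218, 0.082) 135 [-0.28  0.69 -0.24  1.78  0.24  0.7   2.49]
(0.519, -0.156, 0.25) 45 [-0.56  0.48  0.98  1.97 -0.49  0.95  0.66]
(0.519, -0.156, 0.25) 67 [-0.53  0.45  0.92  1.97 -0.45  0.93  1.39]
(0.519, -0.156, 0.25) 90 [-0.41  0.39  0.75  1.97 -0.34  0.91  2.08]
(0.519, -0.156, 0.25) 112 [-0.42  0.4   0.75  1.97 -0.34  0.91  2.85]
(0.519, -0.156, 0.25) 135 [-0.7   0.68  1.28  1.98 -0.75  1.08 -2.23]
above 2.25 [0.5972 0.2234 0.1502] F [-0.6 -0.  -0.4] op 0.0853 q7 1.22
open50 2.69 [0.5975 0.2219 0.15  ] F [-0.   0.2  0.9] op 0.0503 q7 1.22
turn5 2.94 [0.5975 0.2219 0.15  ] F [-0.8 -0.2 -0.3] op 0.0499 q7 1.3
back 3.19 [0.5975 0.2219 0.15  ] F [-0.5 -0.1 -0.6] op 0.05 q7 1.22
rot 4deg 3.44 [0.5975 0.2217 0.15  ] F [-1.   0.5  0.3] op 0.0497 q7 1.28
```

Run:
```python
from h import *
env.movel([.5975,.2218,.082],stop_force=15);log("down")
env.grip(.0,25);log("grip1")
env.grip(.042);turn(-90);log("turned")
env.grip(.0,30);env.dwell(.1);log("grip2")
print(st()["gripper_force"])
env.movel([.5975,.2218,.30],velocity=.25);log("up")
env.reach([.518,-.1545,.29],Q(45));env.dwell(.3);log("over")
for n in("top","side"):
    p,d=camera(n);cv2.imwrite(f"pics/{n}1.png",p)
    u,v,a=blob(masks(p)["spacer"],proj(n,[.518,-.1545,.225]),14);print(n,u,v,a,ray(n,u,v,.2235).round(4), proj(n,[.518,-.1545,.2235]))
a=cv2.imread("pics/top1.png")[176:256,260:345];b=cv2.imread("pics/side1.png")[115:195,250:335]
cv2.imwrite("pics/crop1.png",cv2.resize(np.hstack([a,b]),None,fx=4.5,fy=4.5,interpolation=0))
```

```text
down 4.04 [0.5978 0.2218 0.0823] F [ 1.1 -0.3  0.1] op 0.0501 q7 1.29
grip1 4.36 [0.5984 0.2221 0.0834] F [-1.1  0.9  5.4] op 0.0274 q7 1.29
turned 6.06 [0.5972 0.2218 0.0817] F [ 0.8  0.  -0.5] op 0.0418 q7 -0.28
grip2 6.42 [0.5973 0.2218 0.0819] F [ 0.4 -0.1  1. ] op 0.0271 q7 -0.28
29.638829603791237
up 7.45 [0.5967 0.2216 0.2984] F [-0.9  0.3 -0.6] op 0.0271 q7 -0.32
over 9.18 [ 0.5183 -0.1538  0.29  ] F [-0.6  0.1  0.6] op 0.0271 q7 0.28
top nan nan 0 [nan nan nan] [303.09351392 214.80598541]
side 293.04545454545456 142.63636363636363 88 [ 0.5191 -0.1537  0.2235] [293.49162389 142.56685309]v.py:16: RuntimeWarning: Mean of empty slice.
  ys,xs=np.nonzero(m&(k>0));return xs.mean(),ys.mean(),len(xs)
  ret = ret.dtype.type(ret / rcount)
```

View pics/crop1.png

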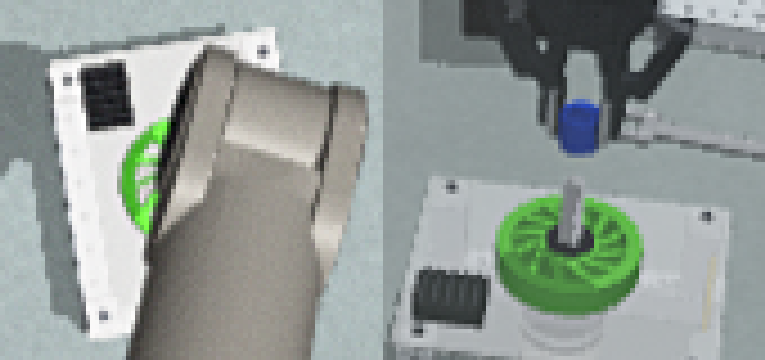

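The side crop shows the spacer held level at about (293,142) over the shaft tip at about (293,155). The arm hides the top view. I'll use a fused axis estimate of about (0.519,-0.157) and feel for the shaft end lightly.

Run:
```python
from h import *
for y in(-.155,-.157,-.159):print(y,proj("side",[.519,y,.176]),proj("top",[.519,y,.176]))
x,y=.519,-.157
env.movel([x,y,.262]);env.dwell(.15);log("pre");print(st()["torque"])
r=env.movel([x,y,.244],velocity=.02,stop_force=4);log(r);print(st()["torque"])
p,d=camera("side");cv2.imwrite("pics/side2.png",cv2.resize(p[115:195,250:335],None,fx=6,fy=6,interpolation=0))
```

```text
-0.155 [292.09733282 154.92680583] [301.69764234 215.15210783]
-0.157 [292.27594064 154.52941353] [302.30303585 215.16241395]
-0.159 [292.45420598 154.13278321] [302.90843653 215.1727202 ]
pre 9.78 [ 0.5195 -0.1571  0.2629] F [-0.4  0.  -0.4] op 0.0264 q7 0.3
[ 0.03280753 -0.04741509 -0.01667094]
True 10.38 [ 0.5191 -0.1578  0.2507] F [ 1.4 -1.9 -0.3] op 0.0269 q7 0.31
[-0.42256172 -0.36536275  0.02860636]
```

View pics/side2.png

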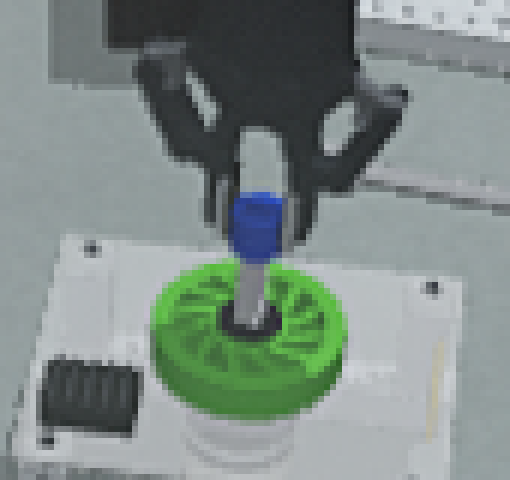

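The spacer sits over the shaft end with its underside at 171.8 mm. That is the hang depth, with only small side forces, so the axis estimate holds. Next I'll turn in small steps with light probes until it drops.

```bash
cat >> h.py <<'E'
def search(x,y,zhang,drop=.004,turns=(5,5,5,5,5,5,5,5,5,5,5,5,5,5,5,5,5,5),f=4,zup=.0015):
    """lift a little, turn, lower until touch; True when the part is below zhang-drop"""
    for a in turns:
        env.movel([x,y,st()["tcp_pos"][2]+zup],velocity=.03);turn(a)
        z0=st()["tcp_pos"][2]
        r=env.movel([x,y,zhang-drop-.004],velocity=.025,stop_force=f);s=st()
        print(a,r,round(s["time"],1),"z",round(s["tcp_pos"][2],4),np.round(s["tcp_pos"][:2],4),"F",np.round(s["force"],1),np.round(s["torque"],2))
        if not r or s["tcp_pos"][2]<zhang-drop: return True
    return False
E
python3 - <<'E'
from h import *
print(search(.519,-.157,.2507,turns=(5,5,-15,-5)));log("")
E
```

```text
5 True 11.1 z 0.2511 [ 0.5191 -0.1579] F [ 1.9 -0.8  0.8] [-0.32 -0.3   0.04]
5 True 11.9 z 0.2513 [ 0.5194 -0.1579] F [ 1.8 -2.   0.5] [-0.4  -0.41 -0.04]
-15 True 12.7 z 0.2508 [ 0.5192 -0.1577] F [ 1.2 -1.2 -0.1] [-0.43 -0.36  0.08]
-5 True 13.4 z 0.2514 [ 0.5192 -0.1575] F [ 1.4 -1.5  1.2] [-0.37 -0.26  0.04]
False
 13.43 [ 0.5192 -0.1575  0.2514] F [ 1.4 -1.5  1.2] op 0.0271 q7 0.13
```

Run:
```python
from h import *
print(search(.5202,-.1585,.2507,turns=(8,3,3,-9)));log("")
```

```text
8 False 14.5 z 0.2425 [ 0.5202 -0.1585] F [-1.   0.3 -1. ] [ 0.05 -0.03  0.02]
True
 14.48 [ 0.5202 -0.1585  0.2425] F [-1.   0.3 -1. ] op 0.0269 q7 0.27
```

Run:
```python
from h import *
X,Y=.5202,-.1585
r=env.movel([X,Y,.2015],velocity=.05,stop_force=6);env.dwell(.1);log(("home",r))
if st()["tcp_pos"][2]<.206:
    env.grip(.046);log("open")
    env.movel([X,Y,.30],velocity=.25);log("clear")
    env.reach([.5026,.2308,.14],Q(90));env.dwell(.15)
    p,_=camera("side");cv2.imwrite("pics/side3.png",p)
    for n in("top","side"):
        p,_=camera(n);u,v,a=blob(masks(p)["spacer"],proj(n,[X,Y,.137]),12);print(n,u,v,a,ray(n,u,v,.1365))
    log("above washer")
```

```text
('home', True) 15.34 [ 0.5199 -0.1584  0.2028] F [-1.9  0.6  5.3] op 0.027 q7 0.3
open 15.67 [ 0.5192 -0.1582  0.202 ] F [0.1 0.4 0.4] op 0.0461 q7 0.3
clear 16.21 [ 0.5202 -0.1584  0.3004] F [-0.4 -0.2 -0.4] op 0.046 q7 0.25
top 300.8974358974359 216.10256410256412 39 [ 0.51753503 -0.15640548  0.1365    ]
side nan nan 0 [nan nan nan]
above washer 18.07 [0.503  0.2303 0.1403] F [0.2 0.4 0.2] op 0.0461 q7 0.95v.py:16: RuntimeWarning: Mean of empty slice.
  ys,xs=np.nonzero(m&(k>0));return xs.mean(),ys.mean(),len(xs)
  ret = ret.dtype.type(ret / rcount)
```

Run:
```python
from h import *
X,Y=.5202,-.1585;P=[.5026,.2308]
r=env.movel(P+[.076],stop_force=12);log(("down",r))
env.grip(.0,25);log("g1")
env.grip(.045);turn(-90);env.movel(P+[.076],velocity=.05)
env.grip(.0,35);env.dwell(.1);log("g2")
env.movel(P+[.30],velocity=.25)
env.reach([X,Y,.29],Q(45));env.dwell(.2);log("over")
p,_=camera("side");c=proj("side",[X,Y,.22]).astype(int);cv2.imwrite("pics/side4.png",cv2.resize(p[c[1]-35:c[1]+45,c[0]-45:c[0]+45],None,fx=6,fy=6,interpolation=0))
```

```text
('down', True) 18.56 [0.5014 0.2302 0.0734] F [-1.2 -0.5  6.6] op 0.046 q7 0.93
g1 18.82 [0.5027 0.2315 0.075 ] F [-2.4 -0.4 17.3] op 0.0328 q7 0.93
g2 21.12 [0.5025 0.2304 0.0761] F [-1.9 -1.4  4.8] op 0.0319 q7 -0.64
over 23.82 [ 0.5206 -0.1573  0.29  ] F [ 0.1 -0.3  0.1] op 0.0317 q7 0.21
```

View pics/side4.png

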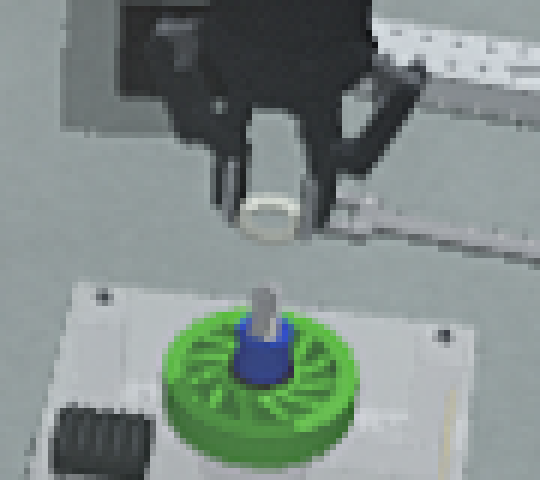

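The washer is held level at crop (268,217), and the spacer is seated on the hub around the shaft. Now I'll lower the washer.

Run:
```python
from h import *
X,Y=.5202,-.1585
env.movel([X,Y,.257]);env.dwell(.1);log("pre")
r=env.movel([X,Y,.235],velocity=.03,stop_force=5);log(r);print(st()["torque"])
if not r:
    r=env.movel([X,Y,.2205],velocity=.03,stop_force=5);env.dwell(.1);log(("home?",r))
```

```text
pre 24.34 [ 0.5207 -0.1586  0.2579] F [-0.  -0.5  0.3] op 0.0318 q7 0.21
False 25.23 [ 0.5203 -0.1585  0.2351] F [ 0.5 -0.2 -0. ] op 0.0319 q7 0.21
[-0.00909903  0.02757316 -0.05126066]
('home?', True) 25.77 [ 0.5201 -0.1585  0.222 ] F [-1.3  0.1  4.8] op 0.0316 q7 0.21
```

Run:
```python
from h import *
X,Y=.5202,-.1585;P=[.5784,.1445]
env.grip(.046);env.dwell(.1);log("open")
env.movel([X,Y,.30],velocity=.25)
env.reach(P+[.14],Q(90));env.dwell(.15)
r=env.movel(P+[.082],stop_force=12);log(("down",r))
env.grip(.0,25);log("g1")
env.grip(.045);turn(-90);env.movel(P+[.082],velocity=.05)
env.grip(.0,35);env.dwell(.1);log("g2")
env.movel(P+[.30],velocity=.25)
env.reach([X,Y,.29],Q(45));env.dwell(.2);log("over")
p,_=camera("side");c=proj("side",[X,Y,.20]).astype(int);cv2.imwrite("pics/side5.png",cv2.resize(p[c[1]-40:c[1]+40,c[0]-45:c[0]+45],None,fx=6,fy=6,interpolation=0))
```

```text
open 26.17 [ 0.5196 -0.1584  0.2214] F [-0.2 -1.1  0.5] op 0.0462 q7 0.21
('down', False) 28.62 [0.5786 0.1444 0.0822] F [ 0.3 -0.2  0.3] op 0.0461 q7 1.01
g1 28.93 [0.5792 0.1448 0.0833] F [-0.9 -1.   6.5] op 0.0242 q7 1.01
g2 31.33 [0.5784 0.1445 0.0822] F [-1.6 -1.   4.1] op 0.0241 q7 -0.56
over 33.73 [ 0.5208 -0.157   0.29  ] F [ 0.4 -0.3 -0.5] op 0.0241 q7 0.12
```

View pics/side5.png

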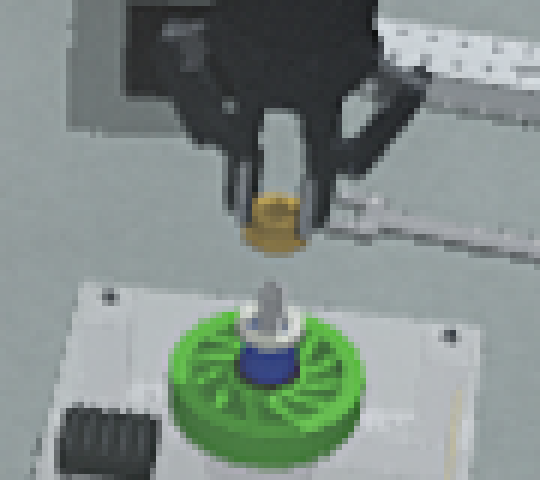

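The washer lies flat on the spacer (crop 270,322), and the bushing is held flange down (crop 275,225). Now touch and search.

Run:
```python
from h import *
X,Y=.5202,-.1585
env.movel([X,Y,.262]);env.dwell(.1)
r=env.movel([X,Y,.245],velocity=.025,stop_force=4);log(r);print(st()["torque"])
ok=(not r) or search(X,Y,.2515,drop=.005,turns=(6,)*6)
print(ok);log("")
```

```text
True 34.69 [ 0.5202 -0.1587  0.252 ] F [-1.3 -0.2  4.1] op 0.0244 q7 0.1
[-0.05084233  0.22363869 -0.00412041]
6 True 35.4 z 0.2521 [ 0.5202 -0.1587] F [0.1 0.  3.4] [-0.06  0.09 -0.03]
6 True 36.1 z 0.2519 [ 0.5202 -0.1586] F [-0.3 -0.3  3.3] [-0.09 -0.04  0.03]
6 True 36.9 z 0.2514 [ 0.5203 -0.1587] F [-0.5 -0.6  3.2] [-0.13 -0.01 -0.04]
6 True 37.6 z 0.251 [ 0.5203 -0.1587] F [ 1.  -0.1  2.2] [-0.13 -0.15  0.  ]
6 True 38.4 z 0.246 [ 0.5203 -0.1588] F [ 2.9  0.1 -4.8] [-0.14 -0.63  0.05]
True
 38.44 [ 0.5203 -0.1588  0.246 ] F [ 2.9  0.1 -4.8] op 0.0241 q7 0.62
```

Run:
```python
from h import *
X,Y=.5202,-.1585
turn(2);log("t")
for i in range(3):
    r=env.movel([X,Y,.2325],velocity=.03,stop_force=6);log(r)
    if st()["tcp_pos"][2]<.2355: break
    turn(2)
```

```text
t 38.69 [ 0.5204 -0.1588  0.2459] F [ 1.5 -0.5 -2.5] op 0.024 q7 0.65
True 39.12 [ 0.5204 -0.1588  0.2341] F [0.2 0.3 5. ] op 0.0241 q7 0.65
```

Home at 0.2341 against an expected 0.234. Next I'll release, retreat clear and check.

Run:
```python
from h import *
X,Y=.5202,-.1585
env.grip(.05);env.dwell(.1);log("open")
env.movel([X,Y,.32],velocity=.2)
env.reach([.45,.35,.35],Q(70));env.dwell(.2);log("away")
a,_=camera("side");b,_=camera("top")
cv2.imwrite("pics/end.png",np.hstack([cv2.resize(a[120:300,190:340],(500,600),interpolation=0),cv2.resize(b[170:250,265:305+20],(300,600) if 0 else (300,400),interpolation=0).repeat(1,0) if 0 else cv2.resize(b[150:270,260:320],(300,600),interpolation=0)]))
```

```text
open 39.59 [ 0.5202 -0.1589  0.2338] F [-0.1  0.1  1. ] op 0.0503 q7 0.65
away 42.24 [0.4506 0.3492 0.3499] F [-0.3 -0.7 -0.6] op 0.05 q7 -0.09
```

View pics/end.png

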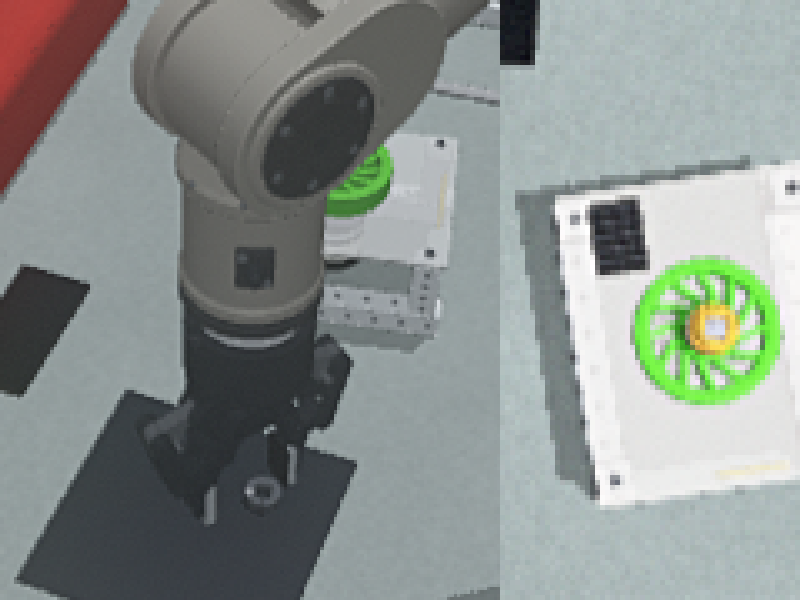

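The top view shows the bushing centred on the wheel with the shaft through it, and the collar is still on the mat. The arm hides the stack from the side, so I'll move aside and check the profile.

Run:
```python
from h import *
env.goto_joints([-1.378,.477,.022,1.555,-.011,1.109,-.083]);env.dwell(.2);log("away")
a,_=camera("side");cv2.imwrite("pics/end2.png",cv2.resize(a[140:290,190:340],(600,600),interpolation=0))
```

```text
away 43.99 [0.2018 0.6443 0.3042] F [ 0.2 -0.4  0.1] op 0.0499 q7 -0.08
```

View pics/end2.png

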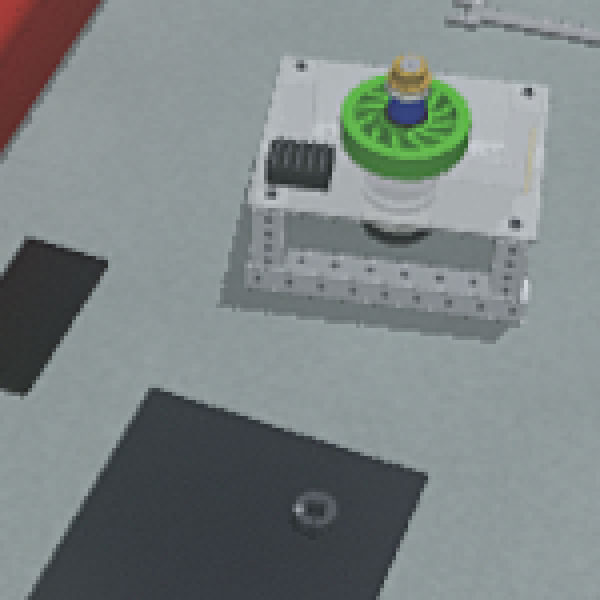

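The profile at crop (408,85) shows blue, white and brass stacked tight with the shaft tip just proud, and the collar is untouched at (315,510).

```bash
python3 -c "
from cell import job;print(job.job_done())"
```

```text
the job is handed in; nothing more can be done
None
```

I stacked the spacer, washer and bushing (flange down) fully home on the shaft in that order, left the collar alone, and handed the job in at about 44 s of the 72 s allowed.

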